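Set the dish holder's jaw to the gauge mark with its thumbwheel

TASK

On the bench stands a black dish holder with a knurled thumbwheel. With a fingertip on top of the wheel, roll it until the sliding jaw has closed the gap so far that its red pointer stands opposite the green gauge mark, then take the finger away. Drive the jaw by the wheel only: do not push the jaw itself, shift the gauge mark or disturb the dish, and leave everything else on the bench where it is, with nothing picked up.

Things in the scene. Friction and masses are not known exactly. Their poses are not given: they have to be found in the camera images.
- fixture: black dish holder fixed to the bench, plate 120 (its x) by 225 (its y) by 18 mm high. Origin: bench level, under the plate (plate spans y -110 to +115 mm); z up. Its +y is the closing direction: from the wheel end to the fixed aluminium jaw (inner face at y = +95 mm, 48 mm high). Highest point is the wheel, 75 mm.
- wheel_top (a point): topmost point of the knurled wheel at rest, mid-width, 75 mm above the bench, 65 mm to -y of the holder's origin; axes as the holder's. Does not turn with the wheel. The wheel does not yield: a light press of 3 to 10 N grips it by friction, and about 1 N along its rim turns it.
- wheel: grey knurled steel wheel with a yellow line, 60 mm diameter, 30 mm wide, axis level along the holder's x; origin at its centre (turns with it). Two white cheeks flank it, tops 54 mm high, 49 mm over their outsides. Rolling its top to the holder's +y closes the gap, to -y opens it. It stays where left. The job takes 25 to 95 mm of rim travel: one to three strokes, finger lifted between.
- jaw: sliding aluminium jaw, 70 (holder's x) by 14 by 28 mm, between the wheel and the dish, its top 47 mm above the bench; origin: centre of its underside. Geared to the wheel: it moves along the holder's y, the same way as the wheel's top, 12 mm per rad of the wheel, so 0.4 mm per mm of rim travel. Not to be pushed directly.
- jaw_pointer (a point): tip of the jaw's red pointer (2.4 mm wide), which reaches over the aluminium rule on the holder's +x side, 30 mm above the bench; axes as the holder's.
- gauge_mark (a point): inner edge, mid-width, of the green gauge mark (a tab 8 mm wide along the holder's y) at the rule, 30 mm above the bench; axes as the holder's. The jaw is set when pointer and mark have the same y in the holder's frame. The mark stands at a different place on the rule each time and holds by friction; it is not to be shifted.
- dish: small round lidded dish, pink inside, 37 mm diameter, 12 mm high, loose on the holder's plate near the fixed jaw; origin at the centre of its underside.
- flask: clear flat flask with pink inside and a blue cap, 50 by 104 by 24 mm, loose, beside the holder's +x side; origin at its underside.
- slide_box: blue box 60 by 90 by 26 mm, loose, beside the holder's -x side; origin at the centre of its underside.
- marker: white pen with black cap, 13 by 120 by 13 mm, loose, by the holder's wheel end, on its -x side; origin at its underside.
- bottle: bottle with blue cap, 64 mm diameter, 150 mm high, loose, to the robot's right; origin under its centre.
- beaker: open glass beaker, 72 mm diameter, 90 mm high, loose, to the robot's right; origin under its centre.
- tube_rack: orange block of capped tubes, 70 by 70 by 57 mm, loose, to the robot's right; origin under its centre.
- tip_box: black box with yellow lid, 85 by 120 by 72 mm, loose, to the robot's left; origin under its centre.

How it is judged:
On the way, in this order (a step that is already met when the one before it is completed fails the run):
1. a fingertip bears on the wheel while the jaw is still short of the mark (contact force between the fingers and wheel above 0.5 N and y of jaw_pointer in the frame of gauge_mark below -0.006 m), for 0.1 s.
2. the pointer stands opposite the gauge mark (y of jaw_pointer in the frame of gauge_mark between -0.0035 and 0.0035 m), for 0.2 s.
At the end, for the whole second after the job is handed in: The red pointer stands within 3.5 mm of the middle of the green gauge mark along the rule (so opposite the 8 mm tab), the jaw at rest (all of step 2 and linear speed of jaw below 0.002 m/s); the robot touches nothing.
It fails at once if the robot pushes the jaw itself (contact force between any of the fingers, the arm and jaw above 1 N).
It fails at once if the gauge mark is shifted by more than 2 mm (distance of gauge_mark from where it was at the start of the episode above 0.002 m).
It fails at once if the dish is picked up or moved more than 6 mm (distance of dish from where it was at the start of the episode above 0.006 m).
It fails at once if another loose thing on the bench is picked up or moved more than 15 mm (distance of any of flask, slide_box, marker, bottle, beaker, tube_rack, tip_box from where it was at the start of the episode above 0.015 m).
It also fails if it takes over 45 s, if anything falls off the work surface, if the arm or the gripper's body presses on something with over 40 N, if the wrist force passes 120 N, or if a joint passes its speed limit or range.

ROBOT

A 6-joint arm with a two-finger parallel gripper is mounted at the origin on the work surface. World frame = base frame: x ahead of the robot, y to its left, z up, the work surface at z = 0. Lengths are in m, angles in rad, forces in N, time in s.
With the tool pointing down it reaches from about 0.275 to 0.75 m from the base axis. Payload 10.2 kg.
Tool frame: the origin (TCP) lies at the very end of the fingers, on their centre line; the grasp point (between the pads) lies 19 mm behind it; z points along the fingers, y is the line along which they close (so a half turn about z gives the same grasp; the last joint's range is limited). The gripper opens to 85 mm and grips with 20 to 120 N. Pads are 22 mm wide; open, the fingers measure 114 mm over their backs; the gripper's body (76 mm by 85 mm) begins 54 mm behind the grasp point. The pads swing forward as they close: fully open they stand 13 mm farther back than shut.
Start: joints at [-1.55, 0.313, 1.498, -0, 1.331, -0.223], TCP at [0.127, -0.509, 0.231] pointing down, gripper open.
Joint ranges: [-2.94, 2.94], [-0.97, 2.17], [0.19, 2.56], [-1.23, 4.37], [0.02, 3.11], [-2.88, 2.88]. Speed limits (rad/s): [2.39, 2.39, 3.01, 3.14, 3.14, 3.14].

INTERFACE

Orientations are given as a unit quaternion [w, x, y, z].
In Python, from station import arm gives the robot as it stands. The module is installed in compiled form; this text tells all that it offers.
- The arm moves only by the shell command python3 -m creep 'ROWS' [FORCE]. ROWS is JSON, a list that holds one entry, the list of rows, each a list of 7 numbers: the turn, a rotation vector about the tool's x, y, z in degrees, then the shift along the tool's x, y, z in m, then the closure, from 0 (fully open) to 1 (shut). A call has 1 to 10 rows; each row is the pose to reach, as a shift and turn from the pose commanded when the call began, along the tool's axes at that moment; what a row does not reach only later rows make up. A row lasts 1/10 s, in which the tool goes at most 50 mm and 8.59 degrees, less where a joint would pass 70% of its speed; a pose out of reach is approached as far as the arm can. A call with a gripper value outside its range is refused whole. The fingers move at their own pace and stop on an object; FORCE is the grip in N (left out, the last holds). Time passes only in rows, so rows that repeat a pose let the fingers close. It gives the time, the measured TCP pose, the force, the opening and the grip force at its end, in the units of the state.
- arm.state(): the state, without advancing time (a new reading comes with each control period).
- arm.read_camera(name): name is "scene" or "side" or "wrist"; returns (picture, depth): 420x560x3 uint8, red, green, blue; 420x560 float32, m along the optical axis (not along the pixel's ray), 0 where there is no reading.
- arm.camera_model(name): a dict with "camera_matrix" (3x3 intrinsics, pixels), "world_from_camera" (4x4, takes a point from camera to world coordinates). Camera axes: x right, y up, looking along -z (the intrinsics and any distortion apply to the point x, -y, -z); pixel columns grow to the right and rows downward; lengths in m; the calibration is good to about 2 mm. The wrist camera is an equidistant fisheye: a pixel r from the principal point sees the ray r / f radians off the axis. A picture is of the moment at which its call begins: read the wrist's pose just before it. camera_model takes no time and is no camera call; for the wrist camera it gives the pose at the moment of the call.
- arm.sign_off(): hands the job in; it is judged then, once.
The state is a dict: "time": time; "joints": joint angles; "joint_vel": joint speeds; "tau": joint torques, N m; "tcp_pos": TCP position; "tcp_rot": TCP orientation; "wrist_force": force on the tool from outside, world axes, zero at the start; "ft_torque": the same for the moment, N m; "grip_width": finger opening in m; "gripper_force": force on a finger pad.
Only numpy, scipy, OpenCV 4.12 (cv2) and the standard library are available. Lean on these libraries where they do the work, as an engineer would, in place of code of your own. Each camera call takes 0.05 s, during which the arm holds its last target. There are 200 camera calls.

## Working session

There is one attempt and no reset: what is moved stays moved. The work goes in short steps, Python scripts to look and compute and a shell command to move; the robot and the scene stay as the last step left them, time stands still between calls to the robot, and variables do not carry over. Pictures are saved under pics/ and viewed, at most 10 in all, crops included, and the job is handed in when it is done.

```bash
mkdir -p pics; cat > h.py <<'E'
import numpy as np,cv2
from station import arm
def snap(n,f):
    m=arm.camera_model(n);p,d=arm.read_camera(n)
    cv2.imwrite(f'pics/{f}.png',p[:,:,::-1]);np.savez(f'{f}.npz',p=p,d=d,K=m['camera_matrix'],T=m['world_from_camera'])
def pt(f,u,v,z=None):
    a=np.load(f+'.npz');K,T=a['K'],a['T']
    r=np.array([(u-K[0,2])/K[0,0],-(v-K[1,2])/K[1,1],-1])
    if z is None:
        w=a['d'][int(v)-1:int(v)+2,int(u)-1:int(u)+2];s=np.median(w[w>0])
    else:
        s=(z-T[2,3])/(T[:3,:3]@r)[2]
    return T[:3,:3]@(r*s)+T[:3,3]
E
python3 - <<'E'
from h import *
print(arm.state())
for n in('scene','side'):
    snap(n,n+'0');print(arm.camera_model(n))
E
```

```text
{'time': 0.0, 'joints': array([-1.55041990e+00,  3.13465290e-01,  1.49841684e+00, -1.01615833e-06,
        1.33096681e+00, -2.23444439e-01]), 'joint_vel': array([ 0.00097205,  0.00040113, -0.00043218,  0.00208325,  0.00020549,
        0.00027111]), 'tau': array([-3.30578594e-03, -4.12269402e+01, -2.59742242e+01, -2.86341337e-04,
        4.13047223e-03,  4.88348221e-06]), 'tcp_pos': array([ 0.1267017 , -0.50923378,  0.23073486]), 'tcp_rot': array([-6.24954136e-04,  9.92577912e-01,  1.21608778e-01,  6.31770368e-05]), 'wrist_force': array([0.70296615, 0.07173836, 0.58975484]), 'ft_torque': array([ 0.00214491,  0.01890304, -0.02247545]), 'gripper_force': 0.0, 'grip_width': 0.0846242429685775}
{'camera_matrix': array([[442.25584195,   0.        , 285.88896072],
       [  0.        , 442.25584195, 209.26367877],
       [  0.        ,   0.        ,   1.        ]]), 'world_from_camera': array([[-0.74393205, -0.42439057,  0.51619546,  1.1483677 ],
       [ 0.66824961, -0.47562787,  0.57203198,  0.69569001],
       [ 0.00275197,  0.77050034,  0.63743365,  0.84295547],
       [ 0.        ,  0.        ,  0.        ,  1.        ]])}
{'camera_matrix': array([[527.61162403,   0.        , 282.99648404],
       [  0.        , 527.61162403, 213.48902872],
       [  0.        ,   0.        ,   1.        ]]), 'world_from_camera': array([[ 0.95651299,  0.14702683, -0.2519246 ,  0.11972855],
       [-0.29159585,  0.46006847, -0.83863512, -1.28306402],
       [-0.00739929,  0.87562556,  0.48293389,  0.85042817],
       [ 0.        ,  0.        ,  0.        ,  1.        ]])}
```

View pics/scene0.png

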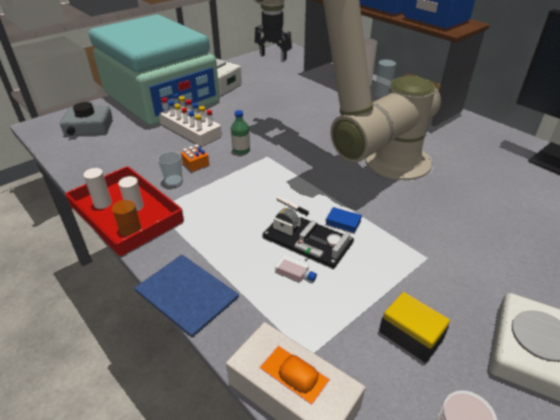

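View pics/side0.png

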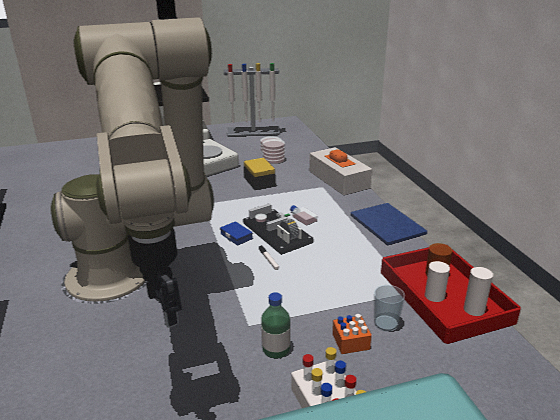

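The scene view shows the holder around (308,235), with the wheel at (287,220). In the side view it is around (280,228). I'll enlarge both.

```bash
python3 - <<'E'
from h import *
a=cv2.imread('pics/scene0.png')[190:290,255:375];b=cv2.imread('pics/side0.png')[195:275,215:335]
cv2.imwrite('pics/c1.png',cv2.resize(a,None,fx=6,fy=6,interpolation=2)) 
cv2.imwrite('pics/c2.png',cv2.resize(b,None,fx=6,fy=6,interpolation=2))
E
```

```text
(no output)
```

View pics/c1.png

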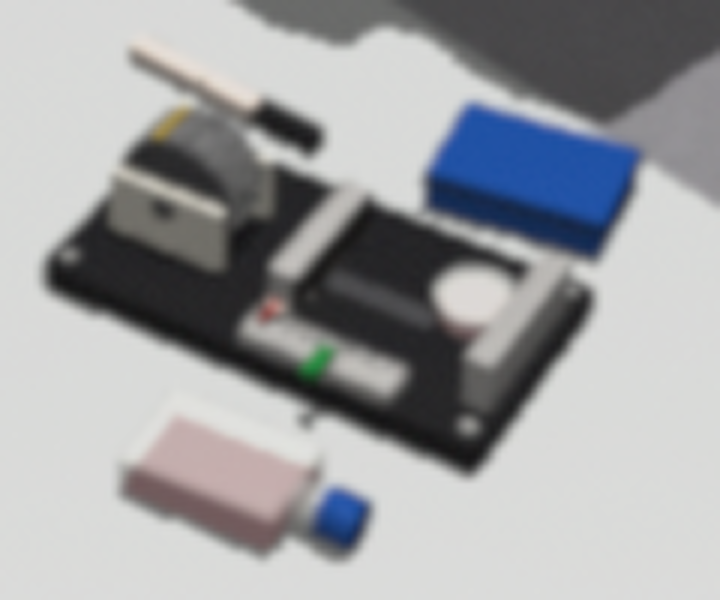

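View pics/c2.png

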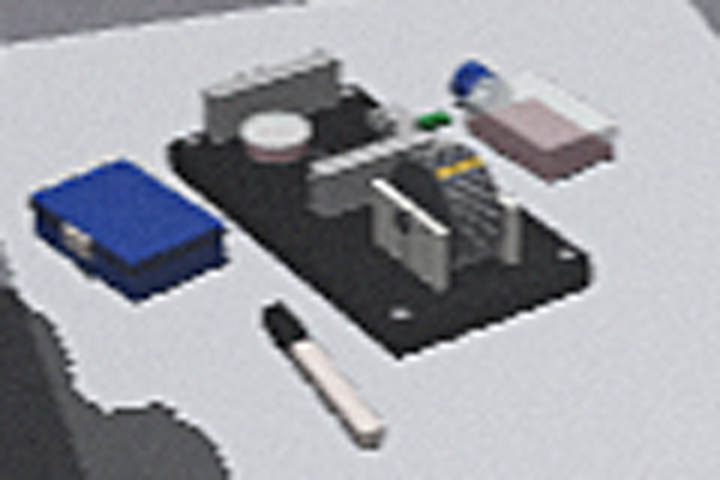

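```bash
cat > fit.py <<'E'
from h import *
from scipy.optimize import least_squares
S=lambda x,y,z:pt('scene0',255+(x-2.5)/6,190+(y-2.5)/6,z)
D=lambda x,y,z:pt('side0',215+(x-2.5)/6,195+(y-2.5)/6,z)
obs=[((60,-110),S(43,264,.018)),((60,115),S(470,458,.018)),((-60,115),S(594,288,.018)),
((-60,-110),D(400,345,.018)),((60,-110),D(592,262,.018)),((-60,115),D(170,145,.018))]
L=np.array([o[0] for o in obs])/1e3;W=np.array([o[1][:2] for o in obs])
R=lambda t:np.array([[np.cos(t),-np.sin(t)],[np.sin(t),np.cos(t)]])
f=lambda p:(L@R(p[2]).T+p[:2]-W).ravel()
a0=W[1]-W[0];p=least_squares(f,[*W.mean(0),np.arctan2(-a0[0],a0[1])]).x
if __name__=='__main__':
    print(p,np.degrees(p[2]));print((f(p)*1e3).round(1).reshape(-1,2))
    H=lambda q:(1e3*np.r_[R(p[2]).T@(q[:2]-p[:2]),q[2]]).round(1)
    print('wheeltop',R(p[2])@[0,-.065]+p[:2])
    print('pointer',H(S(268,310,.030)),'mark',H(S(318,362,.030)),'mark side',H(D(433,121,.030)))
    print('jaw top ends',H(S(355,190,.047)),H(S(283,280,.047)))
    for u,v in((170,120),(200,140),(220,150)): print(H(pt('scene0',255+u/6,190+v/6)))
    T=np.load('scene0.npz')
E
python3 fit.py
```

```text
[0.51135742 0.07395434 0.27570746] 15.796873652526504
[[-0.6 -4.7]
 [-4.1 -1.4]
 [-1.4  0.6]
 [ 1.6  8.3]
 [ 3.3 -2.8]
 [ 1.2  0.1]]
wheeltop [0.52905223 0.0114092 ]
pointer [43.6  3.  30. ] mark [59.9 38.  30. ] mark side [58.9 41.6 30. ]
jaw top ends [-29.9   4.7  47. ] [39.3  7.6 47. ]
[  1.2 -74.   73.7]
[  4.3 -56.   72.2]
[  3.  -46.2  69.8]
```

```bash
python3 -m creep '[[[0,0,0,0.26,-0.2,0,1],[0,0,0,0.26,-0.2,0,1],[0,0,0,0.26,-0.2,0,1],[0,0,0,0.26,-0.2,0,1],[0,0,0,0.26,-0.2,0,1],[0,0,0,0.26,-0.2,0,1],[0,0,0,0.26,-0.2,0,1],[0,0,0,0.26,-0.2,0,1],[0,0,-1.8,0.26,-0.2,0,1],[0,0,-1.8,0.26,-0.2,0,1]]]' 20; python3 -m creep '[[[0,0,0,0.256,-0.208,0,1],[0,0,0,0.256,-0.208,0,1],[0,0,0,0.256,-0.208,0,1],[0,0,0,0.256,-0.208,0,1],[0,0,0,0.256,-0.208,0,1],[0,0,0,0.256,-0.208,0,1],[0,0,0,0.256,-0.208,0,1],[0,0,0,0.256,-0.208,0,1],[0,0,0,0.256,-0.208,0,1],[0,0,0,0.256,-0.208,0,1]]]'
python3 - <<'E'
from h import *
print(arm.camera_model('wrist'));snap('wrist','w1')
E
```

```text
time: 1.1
tcp_pos: [0.3305, -0.2529, 0.2311]
tcp_rot: [-0.0, 0.991, 0.137, -0.0]
wrist_force: [-0.7, -0.5, 0.6]
grip_width: -0.0002
gripper_force: 0.0
time: 2.1
tcp_pos: [0.5202, 0.0159, 0.2312]
tcp_rot: [0.0, 0.991, 0.136, -0.0]
wrist_force: [0.3, -0.2, -0.8]
grip_width: 0.0003
gripper_force: 0.0
{'camera_matrix': array([[325.1922621 ,   0.        , 278.33551846],
       [  0.        , 325.1922621 , 205.05290826],
       [  0.        ,   0.        ,   1.        ]]), 'world_from_camera': array([[ 2.70380117e-01,  9.30108872e-01,  2.48580125e-01,
         5.83830867e-01],
       [-9.62753605e-01,  2.61132702e-01,  7.01085391e-02,
         3.28169584e-02],
       [ 2.96174677e-04, -2.58277366e-01,  9.66070761e-01,
         3.72874677e-01],
       [ 0.00000000e+00,  0.00000000e+00,  0.00000000e+00,
         1.00000000e+00]])}
```

View pics/w1.png

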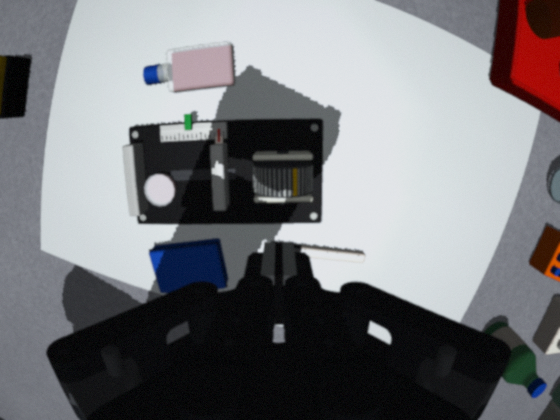

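The wrist view shows the whole holder (129–322, 119–223), the green mark near (188,121), the red pointer near (219,134) and the wheel near (283,178).

```bash
python3 - <<'E'
from h import *
a=cv2.imread('pics/w1.png')[108:232,122:332]
cv2.imwrite('pics/c3.png',cv2.resize(a,None,fx=3.8,fy=3.8,interpolation=2)) 
E
```

```text
(no output)
```

View pics/c3.png

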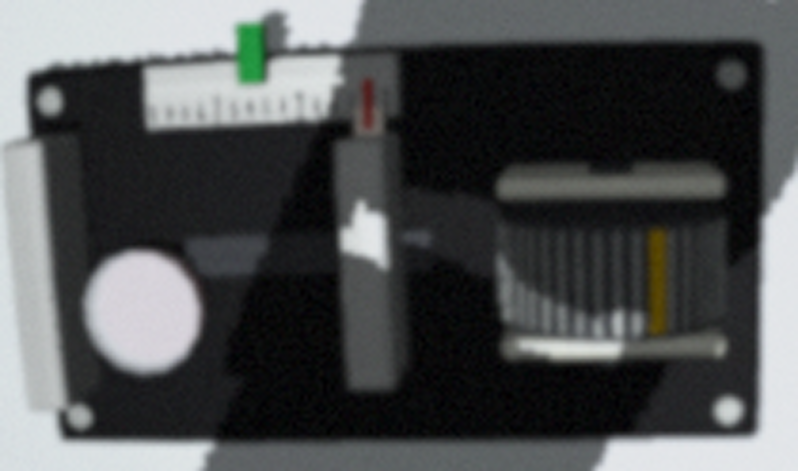

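```bash
cat > wf.py <<'E'
from h import *
from scipy.optimize import least_squares
R=lambda t:np.array([[np.cos(t),-np.sin(t)],[np.sin(t),np.cos(t)]])
def wpt(f,u,v,z):
    a=np.load(f+'.npz');K,T=a['K'],a['T']
    d=np.array([u-K[0,2],v-K[1,2]]);r=np.hypot(*d);th=r/K[0,0]
    c=T[:3,:3]@np.array([*(d/r*np.sin(th)*[1,-1]),-np.cos(th)])
    return T[:3,3]+c*(z-T[2,3])/c[2]
C=lambda x,y,z:wpt('w1',122+x/3.8-.4,108+y/3.8-.4,z)
L=np.array([(60,115),(60,-110),(-60,-110),(-60,115)])/1e3
W=np.array([C(x,y,.018)[:2] for x,y in((30,72),(762,43),(757,434),(62,438))])
f=lambda p:(L@R(p[2]).T+p[:2]-W).ravel()
p=least_squares(f,[.51,.07,.27]).x
H=lambda q:(1e3*np.r_[R(p[2]).T@(q[:2]-p[:2]),q[2]]).round(1)
E
python3 - <<'E'
from wf import *
print(p,np.degrees(p[2]),'\n',(f(p)*1e3).round(1).reshape(-1,2))
print('ptr',H(C(368,82,.03)),'mark',H(C(251,82,.03)))
print('wheel line',H(C(658,230,.072)),H(C(657,333,.072)),'cheek',H(C(612,164,.054)),H(C(614,360,.054)))
w=R(p[2])@[0,-.065]+p[:2];print('wheeltop',w)
s=arm.state();print(s['tcp_pos'],H(s['tcp_pos']))
E
```

```text
[0.51215932 0.07445767 0.28456338] 16.304280455277013 
 [[ 0.9  2.9]
 [ 2.1 -1.8]
 [-1.  -2.5]
 [-1.9  1.3]]
ptr [49.1  3.2 30. ] mark [50.7 37.1 30. ]
wheel line [ 12.2 -75.   72. ] [-13.8 -74.8  72. ] cheek [ 26.9 -64.1  54. ] [-25.4 -64.2  54. ]
wheeltop [0.53040731 0.01207168]
[0.52023197 0.01588165 0.23135259] [ -8.7 -58.5 231.4]
```

```bash
python3 -m creep '[[[0,0,-0.6,0.0085,0.017,0.05,1],[0,0,-0.6,0.0085,0.017,0.09,1],[0,0,-0.6,0.0085,0.017,0.12,1],[0,0,-0.6,0.0085,0.017,0.14,1],[0,0,-0.6,0.0085,0.017,0.15,1],[0,0,-0.6,0.0085,0.017,0.15,1],[0,0,-0.6,0.0085,0.017,0.15,1],[0,0,-0.6,0.0085,0.017,0.15,1]]]'; python3 -m creep '[[[0,0,0,0,0,0.001,1],[0,0,0,0,0,0.002,1],[0,0,0,0,0,0.003,1],[0,0,0,0,0,0.004,1],[0,0,0,0,0,0.004,1]]]'
python3 - <<'E'
from wf import *
s=arm.state();print(H(s['tcp_pos']))
E
```

```text
time: 2.95
tcp_pos: [0.534, 0.0028, 0.0826]
tcp_rot: [0.0, 0.99, 0.142, 0.001]
wrist_force: [0.5, -0.2, -0.1]
grip_width: -0.0002
gripper_force: 0.0
time: 3.45
tcp_pos: [0.5333, 0.0031, 0.0772]
tcp_rot: [-0.0, 0.99, 0.142, -0.0]
wrist_force: [-0.3, -0.4, 0.8]
grip_width: -0.0001
gripper_force: 0.0
[  0.3 -74.5  77.2]
```

```bash
python3 -m creep '[[[0,0,0,0,0.004,0,1],[0,0,0,0,0.004,0.001,1],[0,0,0,0,0.004,0.002,1],[0,0,0,0,0.004,0.002,1]]]'; python3 -m creep '[[[0,0,0,0,0,0.0005,1],[0,0,0,0,0,0.001,1],[0,0,0,0,0,0.001,1]]]'; python3 -m creep '[[[0,0,0,0,0,0.0005,1],[0,0,0,0,0,0.001,1],[0,0,0,0,0,0.001,1]]]'
```

```text
time: 3.85
tcp_pos: [0.5344, -0.0008, 0.0751]
tcp_rot: [-0.0, 0.99, 0.142, -0.0]
wrist_force: [0.2, -0.5, -0.1]
grip_width: -0.0003
gripper_force: 0.0
time: 4.15
tcp_pos: [0.5345, -0.0008, 0.0742]
tcp_rot: [-0.0, 0.99, 0.142, -0.0]
wrist_force: [-1.0, -0.1, -0.1]
grip_width: -0.0003
gripper_force: 0.0
time: 4.45
tcp_pos: [0.5346, -0.0008, 0.0734]
tcp_rot: [0.0, 0.99, 0.142, 0.0]
wrist_force: [-0.6, -0.5, 2.3]
grip_width: 0.0004
gripper_force: 0.9
```

```bash
python3 -m creep '[[[0,0,0,0,0,0.0005,1],[0,0,0,0,0,0.0005,1],[0,0,0,0,0,0.0005,1]]]'; python3 -m creep '[[[0,0,0,0,-0.002,0.0,1],[0,0,0,0,-0.004,0.0,1],[0,0,0,0,-0.004,0.0,1]]]'; python3 - <<'E'
from wf import *
s=arm.state();print(H(s['tcp_pos']))
E
```

```text
time: 4.75
tcp_pos: [0.5347, -0.001, 0.0732]
tcp_rot: [0.0, 0.99, 0.142, 0.0]
wrist_force: [-1.6, -1.1, 4.9]
grip_width: 0.0001
gripper_force: 2.6
time: 5.05
tcp_pos: [0.5339, 0.0024, 0.0739]
tcp_rot: [0.001, 0.99, 0.143, 0.001]
wrist_force: [-2.5, -3.6, 11.5]
grip_width: 0.0003
gripper_force: 6.0
[  0.6 -75.3  73.9]
```

```bash
python3 -m creep '[[[0,0,0,0,-0.003,-0.0007,1],[0,0,0,0,-0.006,-0.001,1],[0,0,0,0,-0.009,-0.0011,1],[0,0,0,0,-0.009,-0.0011,1]]]'; python3 -m creep '[[[0,0,0,0,-0.003,0,1],[0,0,0,0,-0.006,0,1],[0,0,0,0,-0.006,0,1]]]'; python3 - <<'E'
from wf import *
s=arm.state();print(H(s['tcp_pos']))
E
```

```text
time: 5.45
tcp_pos: [0.531, 0.0117, 0.0749]
tcp_rot: [0.0, 0.99, 0.143, 0.0]
wrist_force: [-3.5, 0.5, 10.8]
grip_width: -0.0001
gripper_force: 5.9
time: 5.75
tcp_pos: [0.5294, 0.0175, 0.0749]
tcp_rot: [0.0, 0.99, 0.143, 0.0]
wrist_force: [-3.3, -0.3, 11.2]
grip_width: -0.0005
gripper_force: 5.7
[  0.5 -59.5  74.9]
```

```bash
python3 -m creep '[[[0,0,0,0,-0.0025,-0.0002,1],[0,0,0,0,-0.0045,0.0002,1],[0,0,0,0,-0.0065,0.0007,1],[0,0,0,0,-0.0085,0.0013,1],[0,0,0,0,-0.0085,0.0013,1]]]'; python3 - <<'E'
from wf import *
s=arm.state();print(H(s['tcp_pos']));snap('wrist','w2')
E
```

```text
time: 6.25
tcp_pos: [0.527, 0.0259, 0.0739]
tcp_rot: [0.0, 0.99, 0.143, 0.0]
wrist_force: [-5.2, 2.0, 15.8]
grip_width: -0.0
gripper_force: 7.7
[  0.6 -50.7  73.9]
```

```bash
python3 -m creep '[[[0,0,0,0,0,-0.004,1],[0,0,0,0,0,-0.012,1],[0,0,0,0,0.015,-0.012,1],[0,0,0,0,0.031,-0.012,1],[0,0,0,0,0.031,-0.012,1],[0,0,0,0,0.031,-0.012,1]]]'; cat >> wf.py <<'E'
def gap(fn,save=None):
    p_=np.load(fn+'.npz')['p'].astype(int);r,g,b=p_[...,0],p_[...,1],p_[...,2]
    out=[]
    for m in((r>60)&(r>2*g)&(r>2*b),(g>70)&(g>1.6*r)&(g>1.4*b)):
        best=[]
        n,l,s,c=cv2.connectedComponentsWithStats(m.astype(np.uint8))
        for i in range(1,n):
            if s[i,4]<4: continue
            h=H(wpt(fn,*c[i],.03))
            if 20<h[0]<75 and -40<h[1]<80: best.append((int(s[i,4]),h[0],h[1]))
        out.append(sorted(best)[::-1][:2])
    return out
E
python3 - <<'E'
from wf import *
s=arm.state();print(H(s['tcp_pos']));snap('wrist','w3')
for n in('w1','w2','w3'):print(gap(n))
E
```

```text
time: 6.9
tcp_pos: [0.5354, -0.0049, 0.0842]
tcp_rot: [-0.0, 0.99, 0.142, -0.0]
wrist_force: [-0.6, 0.5, 0.4]
grip_width: -0.0001
gripper_force: 0.0
[  0.1 -82.7  84.2]
[[(10, np.float64(45.6), np.float64(3.3))], [(103, np.float64(58.7), np.float64(36.6))]]
[[(72, np.float64(43.5), np.float64(14.6))], [(315, np.float64(58.7), np.float64(37.1))]]
[[(60, np.float64(43.9), np.float64(14.5))], [(241, np.float64(58.8), np.float64(37.1))]]
```

```bash
python3 -m creep '[[[0,0,0,0,-0.002,0.008,1],[0,0,0,0,-0.002,0.011,1],[0,0,0,0,-0.002,0.012,1],[0,0,0,0,-0.005,0.0116,1],[0,0,0,0,-0.008,0.0111,1],[0,0,0,0,-0.011,0.0107,1],[0,0,0,0,-0.014,0.0104,1],[0,0,0,0,-0.017,0.0103,1],[0,0,0,0,-0.017,0.0103,1]]]';  python3 -m creep '[[[0,0,0,0,-0.003,-0.0001,1],[0,0,0,0,-0.006,-0.0001,1],[0,0,0,0,-0.009,0.0002,1],[0,0,0,0,-0.011,0.0005,1],[0,0,0,0,-0.0135,0.001,1],[0,0,0,0,-0.0135,0.001,1]]]';  python3 - <<'E'
from wf import *
s=arm.state();print(H(s['tcp_pos']));snap('wrist','w4');print(gap('w4'))
E
```

```text
time: 7.85
tcp_pos: [0.5304, 0.0124, 0.0749]
tcp_rot: [0.0, 0.99, 0.143, -0.0]
wrist_force: [-4.3, -0.9, 11.3]
grip_width: 0.0004
gripper_force: 5.3
time: 8.45
tcp_pos: [0.5267, 0.0256, 0.074]
tcp_rot: [0.0, 0.99, 0.143, -0.0]
wrist_force: [-5.3, 1.0, 11.2]
grip_width: -0.0003
gripper_force: 6.0
[  0.2 -50.9  74. ]
[[(71, np.float64(43.8), np.float64(26.1))], [(319, np.float64(58.7), np.float64(37.1))]]
```

```bash
python3 -m creep '[[[0,0,0,0,0,-0.004,1],[0,0,0,0,0,-0.012,1],[0,0,0,0,0.015,-0.012,1],[0,0,0,0,0.031,-0.012,1],[0,0,0,0,0.031,-0.012,1],[0,0,0,0,0.031,-0.012,1]]]'; python3 - <<'E'
from wf import *
s=arm.state();print(H(s['tcp_pos']))
E
```

```text
time: 9.1
tcp_pos: [0.5356, -0.0054, 0.0849]
tcp_rot: [-0.0, 0.99, 0.142, -0.0]
wrist_force: [0.6, 0.3, 0.3]
grip_width: 0.0002
gripper_force: 0.0
[  0.1 -83.2  84.9]
```

Same stroke again, stopping short to check.

```bash
python3 -m creep '[[[0,0,0,0,-0.0025,0.008,1],[0,0,0,0,-0.0025,0.0117,1],[0,0,0,0,-0.0025,0.0127,1],[0,0,0,0,-0.0055,0.0123,1],[0,0,0,0,-0.0085,0.0118,1],[0,0,0,0,-0.0115,0.0114,1],[0,0,0,0,-0.0145,0.0111,1],[0,0,0,0,-0.0175,0.011,1],[0,0,0,0,-0.0175,0.011,1]]]';  python3 -m creep '[[[0,0,0,0,-0.003,-0.0001,1],[0,0,0,0,-0.006,-0.0001,1],[0,0,0,0,-0.008,0.0001,1],[0,0,0,0,-0.008,0.0001,1]]]';  python3 - <<'E'
from wf import *
s=arm.state();print(H(s['tcp_pos']));snap('wrist','w5');print(gap('w5'))
E
```

```text
time: 10.0
tcp_pos: [0.5304, 0.0125, 0.0749]
tcp_rot: [0.0, 0.99, 0.143, -0.0]
wrist_force: [-5.1, -0.7, 11.3]
grip_width: -0.0001
gripper_force: 5.6
time: 10.4
tcp_pos: [0.5282, 0.0201, 0.0748]
tcp_rot: [0.0, 0.99, 0.143, -0.0]
wrist_force: [-5.9, -0.2, 11.5]
grip_width: -0.0001
gripper_force: 5.5
[  0.1 -56.7  74.8]
[[(66, np.float64(43.7), np.float64(35.2))], [(311, np.float64(58.7), np.float64(37.1))]]
```

Remaining 1.9 mm of jaw travel, about 4.7 mm of rim. Finish the stroke and lift straight up.

```bash
python3 -m creep '[[[0,0,0,0,-0.0025,0.0003,1],[0,0,0,0,-0.0048,0.0008,1],[0,0,0,0,-0.0048,0.0008,1],[0,0,0,0,-0.0048,0.0008,1]]]'; python3 -m creep '[[[0,0,0,0,0,-0.004,1],[0,0,0,0,0,-0.02,1],[0,0,0,0,0.01,-0.06,1],[0,0,0,0,0.01,-0.11,1],[0,0,0,0,0.01,-0.15,1],[0,0,0,0,0.01,-0.15,1],[0,0,0,0,0.01,-0.15,1],[0,0,0,0,0.01,-0.15,1]]]';  python3 - <<'E'
from wf import *
snap('wrist','w6');print(gap('w6'))
a=cv2.imread('pics/w6.png')[90:240,110:340]
cv2.imwrite('pics/c6.png',cv2.resize(a,None,fx=3.4,fy=3.4,interpolation=2)) 
E
```

```text
time: 10.85
tcp_pos: [0.5268, 0.0249, 0.0741]
tcp_rot: [-0.0, 0.99, 0.143, -0.0]
wrist_force: [-4.6, 0.8, 13.1]
grip_width: -0.0002
gripper_force: 6.5
time: 11.65
tcp_pos: [0.5293, 0.0151, 0.2219]
tcp_rot: [-0.0, 0.99, 0.142, -0.001]
wrist_force: [0.0, -0.9, -0.0]
grip_width: 0.0
gripper_force: 0.0
[[(11, np.float64(44.8), np.float64(37.4))], [(113, np.float64(58.9), np.float64(36.7))]]
```

View pics/c6.png

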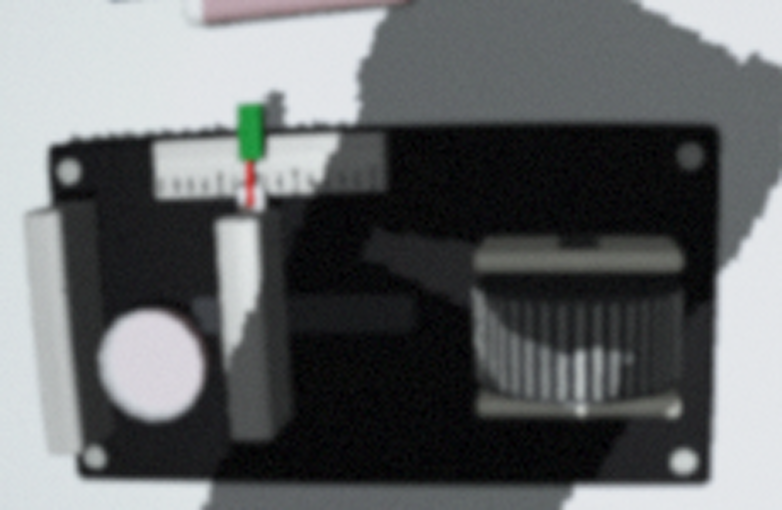

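The red pointer (250,180) stands opposite the middle of the green tab (251,132), with an offset under 1 mm. The dish and flask look undisturbed, and the finger is clear of the wheel.

```bash
python3 -c "
from station import arm
print(arm.sign_off())"
```

```text
the job is handed in; nothing more can be done
None
```

The jaw was closed by the wheel alone in three strokes, leaving the red pointer within about 1 mm of the green mark's middle; the finger is clear and the job is handed in at about 12 s, though no verdict came back.

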